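# Going-out drop tray on the hall console

## Robot

A 7-joint arm with a two-finger parallel gripper is mounted at the origin on the work surface. World frame = base frame: x ahead of the robot, y to its left, z up, the work surface at z = 0. Lengths are in m, angles in rad, forces in N, time in s.
With the tool pointing down it reaches from about 0.35 to 0.9 m from the base axis. Payload 8.1 kg.
Tool frame: the origin (TCP) lies between the finger pads; the fingertips stand 11 mm ahead of it and the grasp point (between the pads) lies 8 mm behind it; z points along the fingers, y is the line along which they close (so a half turn about z gives the same grasp; the last joint's range is limited). The gripper opens to 92 mm and grips with 3 to 60 N. Pads are 19 mm wide; open, the fingers measure 130 mm over their backs; the gripper's body (75 mm by 190 mm) begins 47 mm behind the grasp point.
Start: joints at [-1.369, 0.434, 0.025, 1.573, -0.012, 1.134, -0.075], TCP at [0.188, 0.596, 0.238] pointing down, gripper open.
Joint ranges: [-2.62, 2.62], [-0.44, 2.09], [-1.27, 1.32], [0.08, 2.57], [-1.32, 4.46], [0.12, 2], [-2.74, 2.74]. Speed limits (rad/s): [2.22, 2.22, 3.01, 3.01, 3.14, 3.14, 3.14].

## Interface

Orientations are given as a rotation vector (axis times angle).
In Python, from cell import observe, get_image, camera_params, sign_off gives the robot as it stands.
- The arm moves only by the shell command python3 -m pendant 'ROWS' [FORCE]. ROWS is JSON, one flat list of numbers, 7 for each row, row after row: the shift along the tool's x, y, z in m, then the turn, a rotation vector about the tool's x, y, z in rad, then the finger opening in m, from 0 to 0.0918. In form: [dx, dy, dz, rx, ry, rz, jaw, dx, dy, dz, rx, ry, rz, jaw, ...]. A call has 1 to 10 rows; each row shifts and turns the commanded pose from where the row before left it, along the tool's axes as they then stand; what a row does not reach is not made up. A row lasts 1/8 s, in which the tool goes at most 62.5 mm and 10.7 degrees, less where a joint would pass 70% of its speed; a pose out of reach is approached as far as the arm can. A call is refused whole if a number of a shift passes 0.0625 or a number of a turn 0.188, either way. A call with a gripper value outside its range is refused whole. The fingers move at their own pace and stop on an object; FORCE is the grip in N (left out, the last holds). Time passes only in rows, so rows that do not move let the fingers close. It gives the time, the measured TCP pose, the force, the opening and the grip force at its end, in the units of the state.
- observe(): the state, without advancing time (a new reading comes with each control period).
- get_image(name): name is "side" or "top" or "wrist"; returns the picture (420x560x3 uint8, red, green, blue); there is no depth.
- camera_params(name): a dict with "intrinsics" (3x3 intrinsics, pixels), "eye" and "rotation" of the camera in the world; the wrist camera has in their place "T_tool_cam" (4x4, takes a point from camera to tool coordinates, whose origin is the TCP and whose axes are the flange's). Camera axes: x right, y down, z forward; pixel columns grow to the right and rows downward; lengths in m; the calibration is good to about 2 mm. A picture is of the moment at which its call begins: read the wrist's pose just before it. camera_params takes no time and is no camera call.
- sign_off(): hands the job in; it is judged then, once.
The state is a dict: "clock": time; "joints": joint angles; "dq": joint speeds; "joint_efforts": joint torques, N m; "position": TCP position; "ee_rot": TCP orientation; "force": force on the tool from outside, world axes, zero at the start; "ft_torque": the same for the moment, N m; "width": opening from 0.0 (shut) to 1.0 (fully open); "gripper_force": force on a finger pad.
Only numpy, scipy, OpenCV 4.12 (cv2) and the standard library are available. Lean on these libraries where they do the work, as an engineer would, in place of code of your own. Each camera call takes 0.05 s, during which the arm holds its last target. There are 200 camera calls.

## Task

Gather my four going-out things into the wooden drop tray on the console, each lying or standing upright on its own pad and centred there to within about a centimetre: the white earbud case on the black charging pad, the amber perfume bottle on the white marble pad, the red ring box on the blue felt pad and the silver-grey car key on the cork pad. The glass bottle must be set down softly, not dropped. Leave the green earbud case and the green perfume bottle, which are not mine, where they are.

Things in the scene. Friction and masses are not known exactly. Their poses are not given: they have to be found in the camera images.
- earbuds_white: The WHITE earbud charging case: flat pebble-like block 60 (x) x 46 (y) x 24 mm high with rounded edges, a thin grey seam line on its sides and a small green dot on top, 55 g. Origin: centre of its underside; z up. Mine: goes on the charging pad.
- perfume_amber: The AMBER (orange-brown) perfume bottle with a brass cap: rectangular body 46 (x) x 30 (y) x 46 mm high, above it a 14 mm neck and a 22 mm round cap, 66 mm high in all, 150 g. Origin: centre of its underside; z up. Mine: goes on the marble pad.
- ring_box: Red ring box: block 50 x 50 x 41 mm high with a thin brass line round it where the lid meets (it does not open), 80 g. Origin: centre of its underside; z up. Goes on the blue felt pad.
- car_key: Silver-grey car key fob lying flat: rounded block 76 (x) x 36 (y) x 18 mm high, black panel with three round buttons on top (the one towards +x red), brass band near its -x end, 70 g. Origin: centre of its underside; z up. Goes on the cork pad.
- charger_pad: Black charging pad with a white ring, 60 mm across, drawn on it. 96 x 96 x 4 mm, fixed. Origin: centre of its underside, 6 mm above the table; x, y along its sides and the tray's, z up. The four pads, in changing order, fill the 2 x 2 wells of one fixed wooden tray, 226 x 226 mm: wells 104 mm square inside, centres 110 mm apart; walls 6 mm thick, tops 16 mm above the table, 6 mm above the pads.
- marble_pad: White marble pad. 96 x 96 x 4 mm, fixed. Origin: centre of its underside, 6 mm above the table; x, y along its sides and the tray's, z up. One of the four in the tray's wells. The tray lies between the loose things, which start on the bare black table on both sides of it, at least 100 mm apart.
- felt_pad: Blue felt pad. 96 x 96 x 4 mm, fixed. Origin: centre of its underside, 6 mm above the table; x, y along its sides and the tray's, z up. One of the four in the tray's wells. Also on the table, of no concern: a tealight and a copper tin, each 40 to 44 mm across and 18 mm high, among the loose things.
- cork_pad: Cork (tan) pad. 96 x 96 x 4 mm, fixed. Origin: centre of its underside, 6 mm above the table; x, y along its sides and the tray's, z up. One of the four in the tray's wells.
- earbuds_green: Look-alike, leave it: the pale GREEN earbud charging case: flat pebble-like block 60 (x) x 46 (y) x 24 mm high with rounded edges, a thin grey seam line on its sides and a small green dot on top, 55 g. Origin: centre of its underside; z up.
- perfume_green: Look-alike, leave it: the dark GREEN perfume bottle with a brass cap: rectangular body 46 (x) x 30 (y) x 46 mm high, above it a 14 mm neck and a 22 mm round cap, 66 mm high in all, 150 g. Origin: centre of its underside; z up.
There are look-alikes about, which are no part of the job. There is more than one size of the car_key; the one meant has the size given above. Of the things that look like the perfume_amber, take the one that is farthest from the robot's base at the start.

How it is judged:
By the outcome, as a careful person would: the job done as asked, in the order asked, and still so for the second after the job is handed in, with the robot touching nothing.
It also fails if it takes over 120 s, if anything falls off the work surface, if the arm or the gripper's body presses on something with over 40 N, if the wrist force passes 120 N, or if a joint passes its speed limit or range.

## Working session

There is one attempt and no reset: what is moved stays moved. The work goes in short steps, Python scripts to look and compute and a shell command to move; the robot and the scene stay as the last step left them, time stands still between calls to the robot, and variables do not carry over. Pictures are saved under pics/ and viewed, at most 14 in all, crops included, and the job is handed in when it is done.

```bash
mkdir -p pics; python3 - <<'E'
from cell import *
import cv2
o=observe();print(o)
for n in("top","side"):
    cv2.imwrite(f"pics/{n}0.png",cv2.resize(get_image(n)[:,:,::-1],(800,600),interpolation=cv2.INTER_CUBIC)); print(camera_params(n))
print(camera_params("wrist"))
E
```

```text
{'clock': 0.0, 'joints': array([-1.36860721,  0.4352496 ,  0.02495339,  1.57408663, -0.0116055 ,
        1.13398831, -0.07507572]), 'dq': array([ 0.00043307,  0.00115942,  0.00147196, -0.00063337, -0.00079411,
        0.00036307,  0.00025107]), 'joint_efforts': array([ 3.66086817e-05, -6.67846227e+01,  9.84453522e-01, -3.14441299e+01,
       -6.07317151e-02,  4.32168797e-02,  1.88557487e-04]), 'position': array([0.18745126, 0.59571559, 0.23693224]), 'ee_rot': array([-4.76940309e-01, -3.10506578e+00,  2.48666628e-03]), 'force': array([-0.33894596, -0.14660637,  0.09561387]), 'ft_torque': array([ 0.03038726,  0.05129378, -0.02946448]), 'gripper_force': 0.0, 'width': 0.9990139051988673}
{'intrinsics': array([[433.44234543,   0.        , 279.60190064],
       [  0.        , 433.44234543, 211.02381841],
       [  0.        ,   0.        ,   1.        ]]), 'eye': array([0.30851823, 0.05043954, 1.17908703]), 'rotation': array([-1.99972413,  2.23239697, -0.21855332])}
{'intrinsics': array([[408.71545862,   0.        , 280.8324773 ],
       [  0.        , 408.71545862, 212.36830569],
       [  0.        ,   0.        ,   1.        ]]), 'eye': array([ 0.35805304, -0.77106474,  0.73450431]), 'rotation': array([-2.24040024,  0.21656004, -0.12723541])}
{'intrinsics': array([[291.89988157,   0.        , 277.74650929],
       [  0.        , 291.89988157, 210.05399391],
       [  0.        ,   0.        ,   1.        ]]), 'T_tool_cam': array([[-6.82976040e-04, -9.53296883e-01, -3.02034081e-01,
         8.23948987e-02],
       [ 9.99999251e-01, -9.57719532e-04,  7.61554842e-04,
         1.14037134e-04],
       [-1.01525180e-03, -3.02033334e-01,  9.53296824e-01,
        -1.47562153e-01],
       [ 0.00000000e+00,  0.00000000e+00,  0.00000000e+00,
         1.00000000e+00]])}
```

View pics/top0.png

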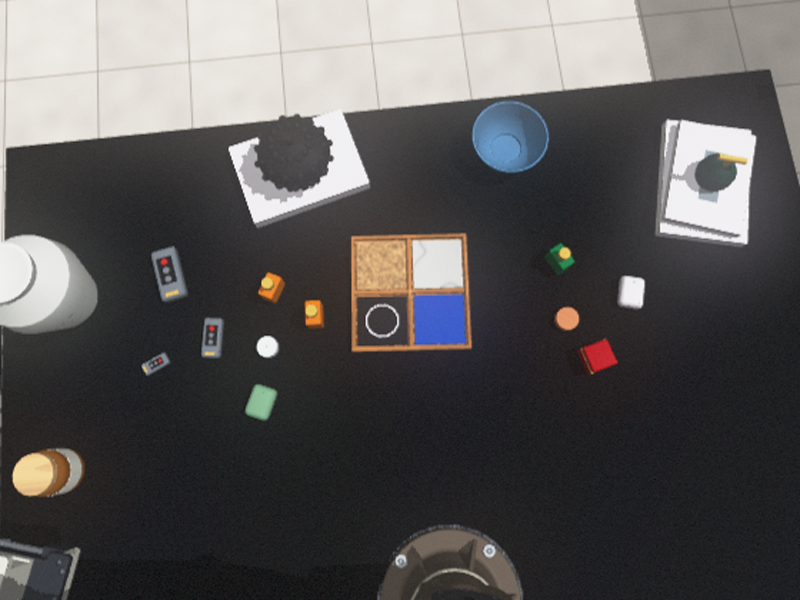

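View pics/side0.png

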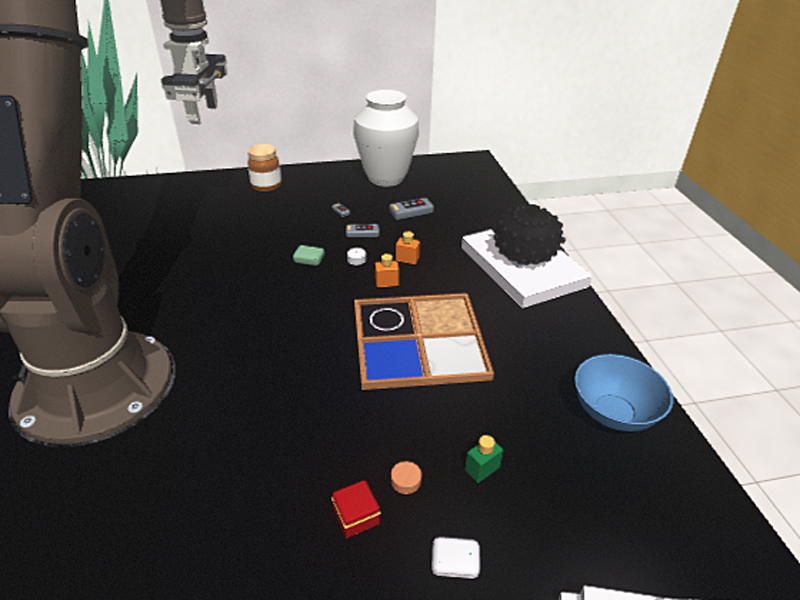

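The top picture (800 px scale) shows the tray at (411,292): cork at upper left, marble upper right, charger lower left and felt lower right. What could be confused:
- **Keys:** (170,273) large, (212,338) medium, (156,364) small.
- **Amber bottles:** (271,287) and (314,313).
- **Earbud cases:** white at (631,292), green at (261,402).
- **Red box:** only one, at (598,356).

Next I'll measure these.

```bash
cat > h.py <<'E'
from cell import *
import cv2, numpy as np
from scipy.spatial.transform import Rotation as R
def cam(n):
    p=camera_params(n); K=p["intrinsics"]
    if n=="wrist":
        o=observe(); T=np.eye(4); T[:3,:3]=R.from_rotvec(o["ee_rot"]).as_matrix(); T[:3,3]=o["position"]; T=T@p["T_tool_cam"]
        return K,T[:3,:3],T[:3,3]
    r=np.asarray(p["rotation"]); return K,R.from_rotvec(r).as_matrix(),p["eye"]
def w(c,uv,z,s=800/560):
    K,M,e=c; uv=np.atleast_2d(uv)/s
    d=np.c_[uv,np.ones(len(uv))]@np.linalg.inv(K).T@M.T
    return e+d*((z-e[2])/d[:,2])[:,None]
def snap(n,f):
    c=cam(n); im=get_image(n); cv2.imwrite(f"pics/{f}.png",cv2.resize(im[:,:,::-1],(800,600),interpolation=cv2.INTER_CUBIC)); return c
E
python3 - <<'E'
from h import *
c=cam("top");im=cv2.imread("pics/top0.png")
def rect(x,y,r,f,z,name):
    s=im[y-r:y+r,x-r:x+r].astype(int); m=f(s[...,0],s[...,1],s[...,2]).astype(np.uint8)
    cs,_=cv2.findContours(m,0,2); k=max(cs,key=cv2.contourArea).reshape(-1,2)+[x-r,y-r]
    P=w(c,k,z)[:,:2]*1000; q=cv2.minAreaRect(P.astype(np.float32)); print(name,np.round(q[0]),np.round(q[1]),round(q[2]), "r",round(np.hypot(*q[0])))
grey=lambda b,g,r:(b+g+r>110)
for n,x,y,r,z in(("keyL",170,273,38,.018),("keyM",212,338,28,.018),("keyS",156,364,20,.015)):rect(x,y,r,grey,z,n)
am=lambda b,g,r:(r>90)
rect(271,287,25,am,.04,"ambA");rect(314,313,25,am,.04,"ambB")
rect(631,292,25,lambda b,g,r:b>100,.024,"white");rect(598,356,28,lambda b,g,r:r>80,.041,"box");rect(561,257,25,lambda b,g,r:g>50,.04,"pgreen");rect(261,402,28,lambda b,g,r:g>80,.024,"egreen")
rect(411,292,75,lambda b,g,r:r+b+g>120,.016,"tray")
print(np.round(w(c,[[271,280],[313,309],[567,318],[267,346]],.05)*1000))
print(np.round(w(c,[[382,264],[438,264],[382,321],[440,320]],.01)*1000), R.from_rotvec(observe()["ee_rot"]).as_matrix().round(2))
a=cv2.resize(im[235:425,135:335],(800,600),interpolation=cv2.INTER_CUBIC)[:, :];cv2.imwrite("pics/crop1.png",cv2.resize(im[235:425,135:335],(632,600),interpolation=cv2.INTER_CUBIC))
E
```

```text
keyL [649. 467.] [147. 159.] 87 r 800
keyM [513. 392.] [105. 110.] 87 r 646
keyS [477. 500.] [64. 57.] 68 r 691
ambA [594. 269.] [45. 49.] 59 r 652
ambB [533. 193.] [36. 52.] 85 r 567
white [ 512. -411.] [48. 62.] 75 r 656
box [ 396. -322.] [52. 57.] 15 r 511
pgreen [ 589. -283.] [51. 50.] 25 r 654
egreen [382. 306.] [47. 60.] 65 r 489
tray [563.   6.] [294. 294.] 84 r 563
[[ 603.  266.   50.]
 [ 539.  192.   50.]
 [ 471. -273.   50.]
 [ 480.  282.   50.]]
[[622.  56.  10.]
 [610. -53.  10.]
 [510.  68.  10.]
 [500. -43.  10.]] [[-0.95  0.3  -0.  ]
 [ 0.3   0.95 -0.  ]
 [-0.   -0.   -1.  ]]
```

View pics/crop1.png

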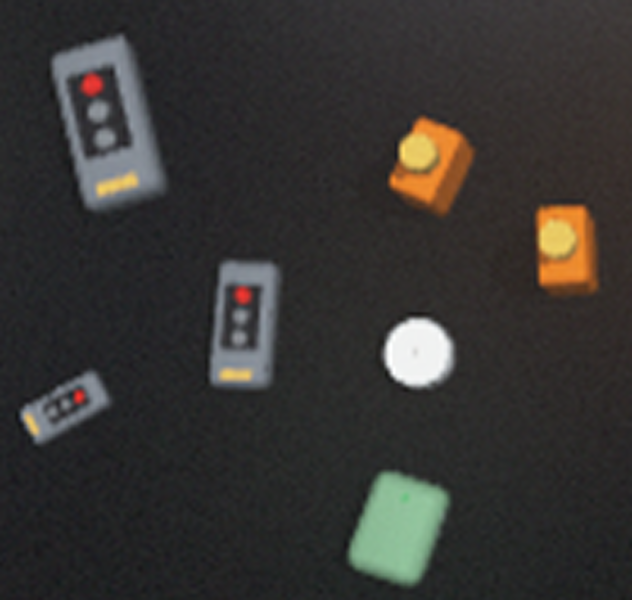

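The crop shows the medium key at (245,325), 76 mm long by scale, so it is the right size. The amber bottle at (430,165), world r 0.65, is the farther one; the other is at r 0.57. I'll start with the white case.

```bash
cat >> h.py <<'E'
def go(x,y,z,yaw=None):
    "tool-frame shift to world target; yaw = world angle (deg) of tool y"
    o=observe(); M=R.from_rotvec(o["ee_rot"]).as_matrix(); d=M.T@(np.array([x,y,z])-o["position"])
    a=np.degrees(np.arctan2(M[1,1],M[0,1])); out=f"shift {np.round(d*1000,1)} mm now yaw {a:.1f} tilt {M[2,:2].round(4)} pos {o['position'].round(4)}"
    if yaw is not None: t=(a-yaw+90)%180-90; out+=f" rz {np.radians(t):.3f}"
    print(out, "q",o["joints"].round(2))
E
python3 - <<'E'
from h import *
c=cam("top"); t=w(c,[[212.5,337.8],[135+233/3.16,235+385/3.16],[135+248/3.16,235+265/3.16]],.018)
print(t.round(3),np.linalg.norm(t[2]-t[1])); d=t[2]-t[1]; print(np.degrees(np.arctan2(d[1],d[0])))
go(.512,-.411,.237,75); go(.512,0,.237,75)
E
```

```text
[[0.512 0.39  0.018]
 [0.476 0.399 0.018]
 [0.548 0.386 0.018]] 0.0726416686152826
-9.917335575815743
shift [-611.8 -862.9    1.3] mm now yaw 72.5 tilt [-0.0001 -0.0014] pos [0.1875 0.5958 0.237 ] rz -0.043 q [-1.37  0.44  0.02  1.57 -0.01  1.13 -0.08]
shift [-488.4 -470.9    0.7] mm now yaw 72.5 tilt [-0.0001 -0.0014] pos [0.1875 0.5958 0.237 ] rz -0.043 q [-1.37  0.44  0.02  1.57 -0.01  1.13 -0.08]
```

```bash
python3 -m pendant '[-0.044,-0.042,0,0,0,0,0.09,-0.044,-0.042,0,0,0,0,0.09,-0.044,-0.042,0,0,0,0,0.09,-0.044,-0.042,0,0,0,0,0.09,-0.044,-0.042,0,0,0,0,0.09,-0.044,-0.042,0,0,0,0,0.09,-0.044,-0.042,0,0,0,0,0.09,-0.044,-0.042,0,0,0,0,0.09,-0.044,-0.042,0,0,0,0,0.09,-0.044,-0.042,0,0,0,0,0.09]' 20; python3 -c "
from h import *
go(.512,-.411,.237,75)"
```

```text
clock: 1.35
position: [0.4817, 0.0617, 0.2377]
ee_rot: [0.476, 3.105, 0.0]
force: [1.0, 1.0, -0.0]
width: 0.977
gripper_force: 0.0
shift [-170.6 -441.9    0.6] mm now yaw 72.6 tilt [-0.0001  0.0003] pos [0.4817 0.0617 0.2377] rz -0.043 q [-0.53  0.21  0.35  1.92 -0.08  1.02  1.12]
```

```bash
python3 -m pendant '[-0.017,-0.044,0,0,0,0,0.09,-0.017,-0.044,0,0,0,0,0.09,-0.017,-0.044,0,0,0,0,0.09,-0.017,-0.044,0,0,0,0,0.09,-0.017,-0.044,0,0,0,0,0.09,-0.017,-0.044,0,0,0,0,0.09,-0.017,-0.044,0,0,0,0,0.09,-0.017,-0.044,0,0,0,0,0.09,-0.017,-0.044,0,0,0,0,0.09,-0.017,-0.044,0,0,0,0,0.09]' && python3 -m pendant '[0,0,0,0,0,0,0.09]' ; python3 -c "
from h import *
go(.512,-.411,.237,75); c=snap('wrist','w1')
im=cv2.imread('pics/w1.png')
k=[[c for c in [0]]]
np.save('w1.npy',np.array([*c],dtype=object),allow_pickle=True)"
```

```text
clock: 2.6
position: [0.5112, -0.4085, 0.2373]
ee_rot: [-0.476, -3.105, -0.001]
force: [0.3, 0.2, -0.2]
width: 0.979
gripper_force: 0.0
clock: 2.72
position: [0.5094, -0.4115, 0.237]
ee_rot: [-0.485, -3.102, 0.004]
force: [0.4, 1.3, -0.2]
width: 0.985
gripper_force: 0.0
shift [-2.3  1.3  0. ] mm now yaw 72.2 tilt [ 0.0012 -0.0026] pos [ 0.5094 -0.4115  0.237 ] rz -0.048 q [ 0.26  0.51  0.52  1.52 -0.27  1.17  2.09]Traceback (most recent call last):
  File "<string>", line 6, in <module>
    np.save('w1.npy',np.array([*c],dtype=object),allow_pickle=True)
                     ~~~~~~~~^^^^^^^^^^^^^^^^^^^
ValueError: could not broadcast input array from shape (3,3) into shape (3,)
```

View pics/w1.png

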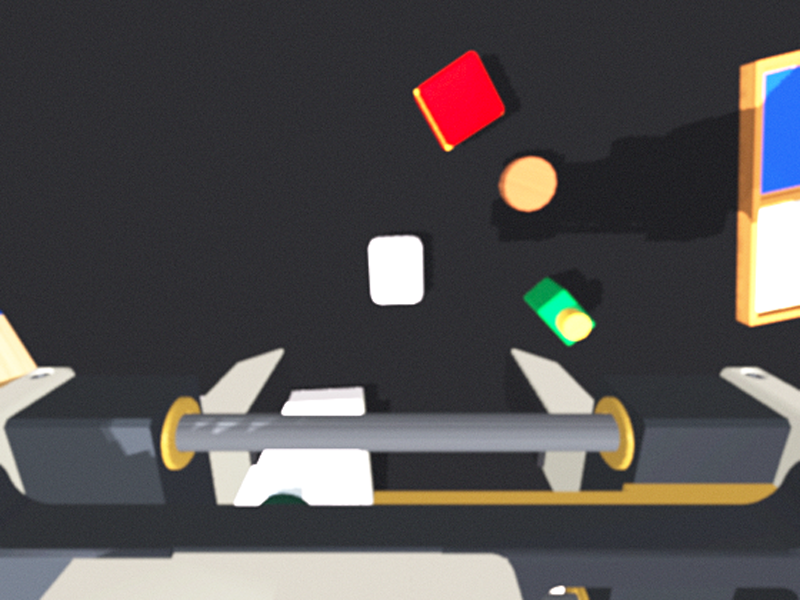

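The wrist view shows the white case, size and colour right, at (396,270) and almost aligned with the jaw. The red box is at (460,100) with top corners (416,95), (474,51), (505,112), (448,150).

```bash
python3 - <<'E'
from h import *
c=cam("wrist"); P=w(c,[[396,270],[368.5,270],[424,270],[395,236],[397.5,304]],.016); print(P.round(4), np.linalg.norm(P[1]-P[2]),np.linalg.norm(P[3]-P[4]))
d=P[4]-P[3];print("long axis",np.degrees(np.arctan2(d[1],d[0])))
B=w(c,[[417,93],[473,52],[505,111],[448,149]],.041);print(B.round(4),B.mean(0).round(4),[np.linalg.norm(B[i]-B[i-1]).round(4) for i in range(4)]); d=B[1]-B[0];print(np.degrees(np.arctan2(d[1],d[0])))
go(*P[0,:2],.016,np.degrees(np.arctan2((P[4]-P[3])[1],(P[4]-P[3])[0]))+90)
E
```

```text
[[ 0.5153 -0.411   0.016 ]
 [ 0.5077 -0.4348  0.016 ]
 [ 0.523  -0.3869  0.016 ]
 [ 0.4857 -0.4025  0.016 ]
 [ 0.5466 -0.4196  0.016 ]] 0.0502968540453658 0.06325956115783023
long axis -15.65337853444021
[[ 0.3853 -0.353   0.041 ]
 [ 0.3718 -0.3063  0.041 ]
 [ 0.4173 -0.2932  0.041 ]
 [ 0.4303 -0.3415  0.041 ]] [ 0.4011 -0.3235  0.041 ] [np.float64(0.0464), np.float64(0.0486), np.float64(0.0474), np.float64(0.05)]
106.14797598200533
shift [ -5.8  -0.3 220.9] mm now yaw 72.4 tilt [ 0.0013 -0.0006] pos [ 0.5102 -0.409   0.2369] rz -0.035 q [ 0.26  0.51  0.52  1.53 -0.27  1.17  2.09]
```

```bash
python3 -m pendant '[-0.003,0,0.055,0,0,-0.035,0.09,-0.003,0,0.055,0,0,0,0.09,0,0,0.05,0,0,0,0.09,0,0,0.04,0,0,0,0.09,0,0,0.021,0,0,0,0.09,0,0,0,0,0,0,0.09,0,0,0,0,0,0,0.03,0,0,0,0,0,0,0.03,0,0,0,0,0,0,0.03,0,0,0,0,0,0,0.03]' 20; python3 -m pendant '[0,0,0,0,0,0,0.03,0,0,0,0,0,0,0.03]';python3 -c "
from h import *
go(.515,-.411,.1,84)"
```

```text
clock: 4.03
position: [0.5173, -0.4092, 0.0173]
ee_rot: [0.423, 3.112, -0.001]
force: [-0.2, -1.2, 0.5]
width: 0.595
gripper_force: 0.3
clock: 4.28
position: [0.5171, -0.4093, 0.017]
ee_rot: [0.423, 3.113, -0.0]
force: [-1.2, 0.1, 3.0]
width: 0.497
gripper_force: 20.0
shift [  1.5  -2.3 -83. ] mm now yaw 74.5 tilt [-0.0004 -0.0003] pos [ 0.5171 -0.4093  0.017 ] rz -0.165 q [ 0.34  0.75  0.4   1.7  -0.39  0.77  2.22]
```

```bash
python3 -m pendant '[0,0,-0.05,0,0,0,0.03,0,0,-0.06,0,0,0,0.03,0,0,-0.06,0,0,0,0.03,0,0,-0.05,0,0,0,0.03]' ;python3 -c "
from h import *
go(.510,.068,.237,84)"
```

```text
clock: 4.78
position: [0.5171, -0.4089, 0.2391]
ee_rot: [0.422, 3.112, -0.0]
force: [1.4, 0.1, -0.8]
width: 0.499
gripper_force: 20.0
shift [134.  457.7   1.9] mm now yaw 74.5 tilt [-0.0009 -0.0001] pos [ 0.5171 -0.4089  0.2391] rz -0.165 q [ 0.26  0.52  0.51  1.51 -0.27  1.18  2.12]
```

```bash
python3 -m pendant '[0.013,0.046,0,0,0,0,0.03,0.013,0.046,0,0,0,0,0.03,0.013,0.046,0,0,0,0,0.03,0.013,0.046,0,0,0,0,0.03,0.013,0.046,0,0,0,0,0.03,0.013,0.046,0,0,0,0,0.03,0.013,0.046,0,0,0,0,0.03,0.013,0.046,0,0,0,0,0.03,0.013,0.046,0,0,0,0,0.03,0.013,0.046,0,0,0,0,0.03]' && python3 -m pendant '[0,0,0,0,0,-0.165,0.03,0,0,0,0,0,0,0.03,0,0,0,0,0,0,0.03]' ; python3 -c "
from h import *
go(.510,.068,.237,84); c=snap('wrist','w2')"
```

```text
clock: 6.02
position: [0.5139, 0.0707, 0.2367]
ee_rot: [-0.423, -3.113, -0.0]
force: [0.5, -0.3, 0.6]
width: 0.503
gripper_force: 20.0
clock: 6.4
position: [0.5143, 0.0682, 0.2367]
ee_rot: [-0.172, -3.137, 0.0]
force: [-0.1, -0.5, 0.4]
width: 0.5
gripper_force: 20.0
shift [ 4.3 -0.7 -0.3] mm now yaw 83.7 tilt [ 0.0002 -0.0002] pos [0.5143 0.0682 0.2367] rz -0.005 q [-0.53  0.27  0.37  1.85 -0.11  1.04  1.35]
```

View pics/w2.png

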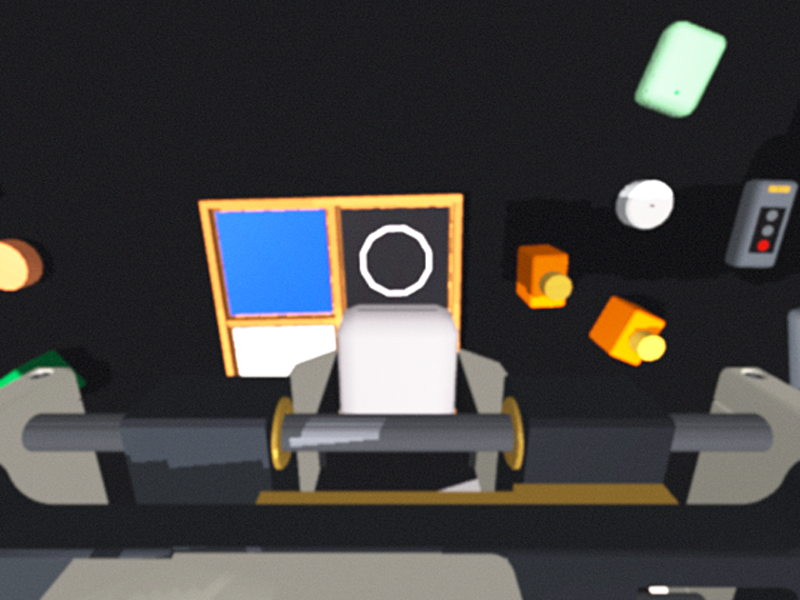

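The wrist view shows the charger ring centred at (396,261). The blue pad corners are (215,210), (326,208), (333,314), (229,318), and the tray's near outer corners are (200,201), (462,195). The case is held level.

```bash
python3 - <<'E'
from h import *
c=cam("wrist"); p=lambda u,z:w(c,u,z).round(4)
r=p([[396,261],[359,261],[433,261],[396,225],[396,297]],.010);print(r[0],np.linalg.norm(r[1]-r[2]),np.linalg.norm(r[3]-r[4]))
b=p([[215,210],[326,208],[333,314],[229,318]],.010);print(b,b.mean(0))
t=p([[200,201],[462,195]],.016);d=t[1]-t[0];a=np.degrees(np.arctan2(d[1],d[0]));print(t,np.linalg.norm(d),a)
e=d[:2]/np.linalg.norm(d[:2]); n=np.array([e[1],-e[0]]); C=t[0,:2]+.113*e+.113*n
print("C",C,{k:(C+.055*(i*e+j*n)).round(4) for k,i,j in(("felt",-1,-1),("charger",1,-1),("marble",-1,1),("cork",1,1))})
k=p([[767,181],[757,268]],.015);print("key ends",k)
print("bottleA",p([[614,307],[655,333]],.046),"cap",p([[650,347]],.066),p([[545,275]],.046))
go(*r[0,:2],.028,a)
E
```

```text
[0.5131 0.068  0.01  ] 0.067606212732263 0.06710923930428654
[[ 0.4501 -0.0854  0.01  ]
 [ 0.4591  0.012   0.01  ]
 [ 0.5576  0.0028  0.01  ]
 [ 0.5507 -0.0965  0.01  ]] [ 0.504375 -0.041775  0.01    ]
[[ 0.4409 -0.0938  0.016 ]
 [ 0.4607  0.1308  0.016 ]] 0.22547106244482903 84.96201597358464
C [0.56338667 0.00884022] {'felt': array([ 0.5038, -0.0411]), 'charger': array([0.5134, 0.0685]), 'marble': array([ 0.6133, -0.0508]), 'cork': array([0.623 , 0.0588])}
key ends [[0.4777 0.3901 0.015 ]
 [0.5545 0.393  0.015 ]]
bottleA [[0.5657 0.2499 0.046 ]
 [0.5939 0.2866 0.046 ]] cap [[0.5966 0.2711 0.066 ]] [[0.5309 0.1913 0.046 ]]
shift [ 1.200e+00 -2.000e-01  2.087e+02] mm now yaw 83.7 tilt [ 0.0001 -0.0002] pos [0.5143 0.0681 0.2367] rz -0.021 q [-0.53  0.27  0.37  1.85 -0.11  1.04  1.35]
```

```bash
python3 -m pendant '[0.001,0,0.05,0,0,-0.021,0.03,0,0,0.05,0,0,0,0.03,0,0,0.05,0,0,0,0.03,0,0,0.035,0,0,0,0.03,0,0,0.014,0,0,0,0.03,0,0,0.007,0,0,0,0.03,0,0,0.002,0,0,0,0.03,0,0,0,0,0,0,0.03]'; python3 -m pendant '[0,0,0.0015,0,0,0,0.03,0,0,0,0,0,0,0.03]'
```

```text
clock: 7.45
position: [0.5141, 0.0693, 0.0296]
ee_rot: [0.132, 3.137, 0.001]
force: [-0.7, -0.3, 0.7]
width: 0.499
gripper_force: 20.0
clock: 7.7
position: [0.5136, 0.0693, 0.0276]
ee_rot: [0.132, 3.138, 0.0]
force: [-0.4, 0.5, -1.0]
width: 0.497
gripper_force: 20.0
```

```bash
python3 -m pendant '[0,0,0,0,0,0,0.053,0,0,0,0,0,0,0.053,0,0,0,0,0,0,0.053,0,0,-0.01,0,0,0,0.053,0,0,-0.05,0,0,0,0.053,0,0,-0.06,0,0,0,0.08,0,0,-0.06,0,0,0,0.08,0,0,-0.03,0,0,0,0.08]'; python3 -c "
from h import *
go(.585,.27,.237,85)"
```

```text
clock: 8.7
position: [0.5144, 0.069, 0.2413]
ee_rot: [0.132, 3.134, 0.003]
force: [-0.3, 0.4, -0.3]
width: 0.841
gripper_force: 0.0
shift [-53.4 206.2   5. ] mm now yaw 85.2 tilt [-0.0045  0.0019] pos [0.5144 0.069  0.2413] rz 0.003 q [-0.54  0.26  0.38  1.85 -0.11  1.05  1.37]
```

```bash
python3 -m pendant '[-0.013,0.051,0,0,0,0,0.08,-0.013,0.051,0,0,0,0,0.08,-0.013,0.051,0,0,0,0,0.08,-0.013,0.051,0,0,0,0,0.08,0,0,0,0,0,0,0.08,0,0,0,0,0,0,0.08]'; python3 -c "
from h import *
go(.585,.27,.237,85); c=snap('wrist','w3');im=cv2.imread('pics/w3.png');cv2.imwrite('pics/w3.png',im[:440])"
```

```text
clock: 9.45
position: [0.5822, 0.2673, 0.2374]
ee_rot: [-0.132, -3.139, 0.002]
force: [-0.3, -0.9, -0.6]
width: 0.867
gripper_force: 0.0
shift [-2.6  3.   0.4] mm now yaw 85.2 tilt [ 0.    -0.001] pos [0.5822 0.2673 0.2374] rz 0.003 q [-0.73  0.47  0.33  1.55 -0.16  1.15  1.11]
```

View pics/w3.png

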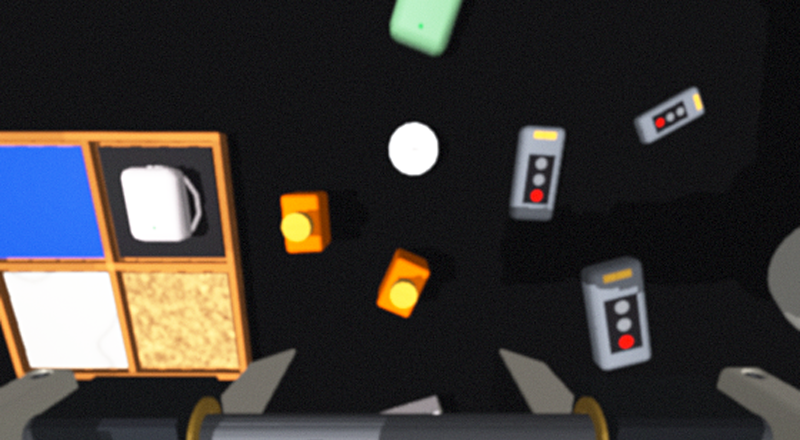

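The wrist view shows bottle A with its cap at (404,295), long edge (430,265)-(407,317). The case lies on the charger pad with its outline at x 122–188, y 166–242.

```bash
python3 - <<'E'
from h import *
c=cam("wrist"); p=lambda u,z:w(c,u,z).round(4)
P=p([[430,265],[407,317],[378,303]],.046);d=P[0]-P[1];print(P,np.linalg.norm(d),np.linalg.norm(P[1]-P[2]),np.degrees(np.arctan2(d[1],d[0])),"ctr",(P[0]+P[2])/2)
cap=p([[404,295]],.066);print("cap",cap)
print("case",p([[122,204],[188,204],[155,166],[155,242]],.024), p([[155,204]],.026))
k=p([[541,128],[533,217]],.014);d=k[1]-k[0];print("key",k.mean(0),np.linalg.norm(d),np.degrees(np.arctan2(d[1],d[0])))
k=p([[545,135],[537,196]],.018);d=k[1]-k[0];print("key",k.mean(0),np.degrees(np.arctan2(d[1],d[0])))
go(*((P[0]+P[2])/2+cap[0])[:2]/2,.03,62)
im=cv2.imread('pics/w3.png');cv2.imwrite('pics/w3c.png',cv2.resize(im[235:330,350:460],(660,570),interpolation=cv2.INTER_CUBIC))
E
```

```text
[[0.5793 0.2948 0.046 ]
 [0.6235 0.2721 0.046 ]
 [0.6087 0.2484 0.046 ]] 0.0496883286094431 0.027941546127585728 152.81611658281193 ctr [0.594  0.2716 0.046 ]
cap [[0.5974 0.2713 0.066 ]]
case [[0.5093 0.0396 0.024 ]
 [0.5141 0.0953 0.024 ]
 [0.4817 0.0754 0.024 ]
 [0.5435 0.059  0.024 ]] [[0.5117 0.0686 0.026 ]]
key [0.51545 0.39235 0.014  ] 0.07252434074157445 -4.50777079340134
key [0.5093 0.3944 0.018 ] -6.833437290909222
shift [-12.9   6.3 207.6] mm now yaw 85.1 tilt [-0.0002 -0.0008] pos [0.5823 0.2665 0.2376] rz 0.403 q [-0.73  0.47  0.33  1.55 -0.16  1.15  1.11]
```

View pics/w3c.png

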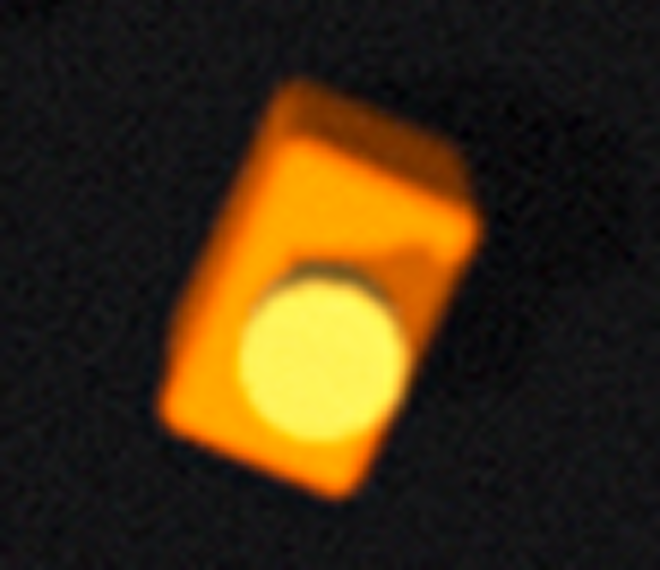

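```bash
python3 -m pendant '[-0.013,0.006,0,0,0,0,0.06,0,0,0,0,0,0.146,0.06,0,0,0.0,0,0,0.146,0.06,0,0,0,0,0,0.146,0.06,0,0,0.05,0,0,0,0.06,0,0,0.04,0,0,0,0.06,0,0,0,0,0,0,0.06]'; python3 -c "
from h import *
go(.596,.2715,.024,60)"
```

```text
clock: 10.38
position: [0.5938, 0.2707, 0.1451]
ee_rot: [-0.812, -3.031, 0.006]
force: [0.6, 0.5, 0.6]
width: 0.65
gripper_force: 0.0
shift [ -1.8   2.4 121.1] mm now yaw 60.0 tilt [ 0.0028 -0.005 ] pos [0.5938 0.2707 0.1451] rz -0.000 q [-0.77  0.58  0.4   1.63 -0.26  0.99  0.76]
```

```bash
python3 -m pendant '[-0.002,0.001,0.04,0,0,0,0.06,0,0,0.04,0,0,0,0.06,0,0,0.03,0,0,0,0.06,0,0,0.011,0,0,0,0.06,0,0,0,0,0,0,0.06,0,0,0,0,0,0,0.02,0,0,0,0,0,0,0.02,0,0,0,0,0,0,0.02,0,0,0,0,0,0,0.02]' 15; python3 -m pendant '[0,0,0,0,0,0,0.02,0,0,0,0,0,0,0.02]' ; python3 -c "
from h import *
go(.596,.2715,.024,60)"
```

```text
clock: 11.5
position: [0.5981, 0.2728, 0.0267]
ee_rot: [0.811, 3.035, 0.0]
force: [-1.5, -0.7, 5.3]
width: 0.32
gripper_force: 15.0
clock: 11.75
position: [0.598, 0.2728, 0.0267]
ee_rot: [0.811, 3.035, 0.0]
force: [-2.2, -1.1, 5.8]
width: 0.328
gripper_force: 15.0
shift [ 1.1 -2.1  2.7] mm now yaw 60.1 tilt [0.     0.0001] pos [0.598  0.2728 0.0267] rz 0.002 q [-0.73  0.73  0.34  1.7  -0.33  0.77  0.82]
```

```bash
python3 -m pendant '[0,0,-0.01,0,0,0,0.02,0,0,-0.05,0,0,0,0.02,0,0,-0.05,0,0,0,0.02,0,0,-0.04,0,0,0,0.02,0,0,0,0,0,-0.145,0.02,0,0,0,0,0,-0.145,0.02,0,0,0,0,0,-0.145,0.02,0,0,0,0,0,0,0.02]' 25 ; python3 -c "
from h import *
go(.6133,-.0508,.18,85)"
```

```text
clock: 12.75
position: [0.5981, 0.2727, 0.1766]
ee_rot: [0.138, 3.138, 0.001]
force: [-0.2, -0.2, -2.6]
width: 0.324
gripper_force: 25.0
shift [ -43.6 -320.9   -3.5] mm now yaw 85.0 tilt [-0.0001  0.0004] pos [0.5981 0.2727 0.1766] rz -0.001 q [-0.71  0.55  0.3   1.58 -0.18  1.04  1.13]
```

```bash
python3 -m pendant '[-0.0055,-0.04,0,0,0,0,0.02,-0.0055,-0.04,0,0,0,0,0.02,-0.0055,-0.04,0,0,0,0,0.02,-0.0055,-0.04,0,0,0,0,0.02,-0.0055,-0.04,0,0,0,0,0.02,-0.0055,-0.04,0,0,0,0,0.02,-0.0055,-0.04,0,0,0,0,0.02,-0.0055,-0.04,0,0,0,0,0.02,0,0,0,0,0,0,0.02,0,0,0,0,0,0,0.02]'; python3 -c "
from h import *
go(.6133,-.0508,.0375,85); c=snap('wrist','w4');im=cv2.imread('pics/w4.png');cv2.imwrite('pics/w4.png',im[:440])"
```

```text
clock: 14.0
position: [0.6141, -0.0493, 0.1763]
ee_rot: [-0.14, -3.138, -0.001]
force: [-0.9, 1.4, -1.0]
width: 0.33
gripper_force: 25.0
shift [  0.6  -1.7 138.8] mm now yaw 84.9 tilt [0.0001 0.0006] pos [ 0.6141 -0.0493  0.1763] rz -0.002 q [-0.24  0.48  0.34  1.69 -0.19  1.    1.65]
```

View pics/w4.png

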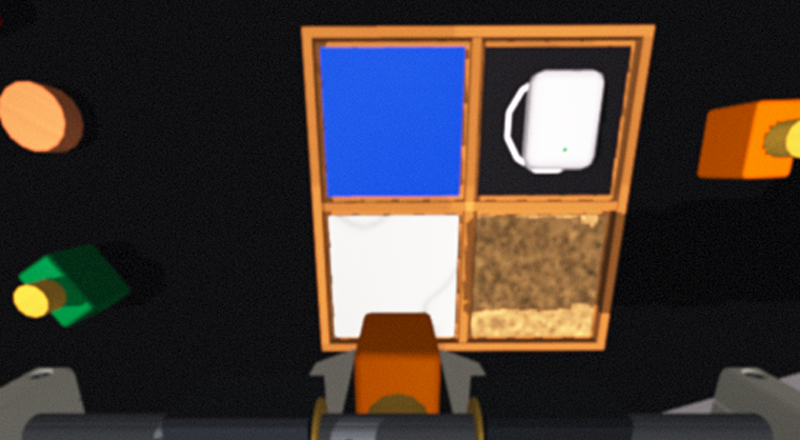

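The wrist view shows the marble pad's corners at (329,216), (460,214), (455,339), (333,340), with the bottle held upright between the fingers. The case sits on the charger pad.

```bash
python3 - <<'E'
from h import *
c=cam("wrist"); p=lambda u,z:w(c,u,z).round(4)
b=p([[329,216],[460,214],[455,339],[333,340]],.010);print(b,b.mean(0))
t=p([[302,27],[654,26],[603,350],[323,350]],.016);print(t,t.mean(0))
f=p([[322,46],[466,46],[462,195],[327,196]],.010);print("felt",f.mean(0))
g=p([[475,214],[606,216],[597,340],[472,341]],.010);print("cork",g.mean(0))
go(*b.mean(0)[:2],.0375,85)
E
```

```text
[[ 0.5615 -0.0938  0.01  ]
 [ 0.5687  0.0031  0.01  ]
 [ 0.6684 -0.0052  0.01  ]
 [ 0.6605 -0.1042  0.01  ]] [ 0.614775 -0.050025  0.01    ]
[[ 0.441  -0.0936  0.016 ]
 [ 0.4602  0.1313  0.016 ]
 [ 0.686   0.1124  0.016 ]
 [ 0.666  -0.1121  0.016 ]] [0.5633 0.0095 0.016 ]
felt [ 0.503225 -0.039925  0.01    ]
cork [0.625075 0.06095  0.01    ]
shift [ -0.8  -1.6 138.7] mm now yaw 85.0 tilt [0.0002 0.0008] pos [ 0.6141 -0.0485  0.1762] rz -0.000 q [-0.24  0.48  0.34  1.69 -0.19  1.    1.65]
```

```bash
python3 -m pendant '[-0.001,-0.002,0.05,0,0,0,0.02,0,0,0.045,0,0,0,0.02,0,0,0.025,0,0,0,0.02,0,0,0.01,0,0,0,0.02,0,0,0.004,0,0,0,0.02,0,0,0.002,0,0,0,0.02,0,0,0,0,0,0,0.02,0,0,0,0,0,0,0.02]'; python3 -c "
from h import *
go(.6145,-.0505,.0367,85);print(observe()['force'])"
```

```text
clock: 15.05
position: [0.6153, -0.0519, 0.0409]
ee_rot: [0.136, 3.138, 0.0]
force: [0.0, 0.9, -1.2]
width: 0.326
gripper_force: 25.0
shift [0.9 1.3 4.2] mm now yaw 85.0 tilt [-0.0011  0.0002] pos [ 0.6153 -0.0519  0.0409] rz 0.000 q [-0.19  0.65  0.28  1.8  -0.25  0.73  1.71]
[ 0.02958106  0.88459728 -1.17235907]
```

```bash
python3 -m pendant '[0,0,0.001,0,0,0,0.02,0,0,0.001,0,0,0,0.02,0,0,0.001,0,0,0,0.02,0,0,0.0007,0,0,0,0.02,0,0,0,0,0,0,0.02,0,0,0,0,0,0,0.02]'; python3 -c "
from h import *
go(.6145,-.0505,.0367,85);print(observe()['force'])"
```

```text
clock: 15.8
position: [0.6149, -0.0519, 0.0367]
ee_rot: [-0.137, -3.139, -0.0]
force: [-2.2, -0.9, 3.5]
width: 0.326
gripper_force: 25.0
shift [ 0.5  1.3 -0. ] mm now yaw 85.0 tilt [0.     0.0001] pos [ 0.6149 -0.0519  0.0367] rz 0.000 q [-0.19  0.65  0.28  1.8  -0.26  0.72  1.71]
[-2.18866296 -0.92708685  3.49257018]
```

```bash
python3 -m pendant '[0,0,0,0,0,0,0.036,0,0,0,0,0,0,0.046,0,0,0,0,0,0,0.046,0,0,-0.02,0,0,0,0.046,0,0,-0.04,0,0,0,0.046,0,0,-0.05,0,0,0,0.046,0,0,-0.06,0,0,0,0.07,0,0,-0.03,0,0,0,0.07]'; python3 -c "
from h import *
go(.40,-.3235,.237,16)
snap('side','s1');im=cv2.imread('pics/s1.png');cv2.imwrite('pics/s1.png',im[230:430,300:560])
c=cam('top');print(w(c,[[567,318],[267,346]],.018).round(3))"
```

```text
clock: 16.8
position: [0.616, -0.0522, 0.2402]
ee_rot: [0.137, 3.134, 0.0]
force: [-0.0, 0.6, -0.1]
width: 0.666
gripper_force: 0.0
shift [ 191.6 -289.1    2.2] mm now yaw 85.0 tilt [-0.0044  0.0004] pos [ 0.616  -0.0522  0.2402] rz 1.204 q [-0.25  0.43  0.36  1.61 -0.16  1.13  1.63]
[[ 0.476 -0.283  0.018]
 [ 0.485  0.288  0.018]]
```

View pics/s1.png

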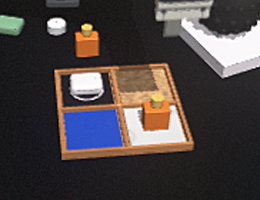

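The side crop shows the amber bottle standing on the marble pad and the case on the charger. Next is the ring box.

```bash
python3 -m pendant '[0.032,-0.048,0,0,0,0,0.07,0.032,-0.048,0,0,0,0,0.07,0.032,-0.048,0,0,0,0,0.07,0.032,-0.048,0,0,0,0,0.07,0.032,-0.048,0,0,0,0,0.07,0.032,-0.048,0,0,0,0,0.07]'; python3 -m pendant '[0,0,0,0,0,0.172,0.07,0,0,0,0,0,0.172,0.07,0,0,0,0,0,0.172,0.07,0,0,0,0,0,0.172,0.07,0,0,0,0,0,0.172,0.07,0,0,0,0,0,0.172,0.07,0,0,0,0,0,0.172,0.07,0,0,0,0,0,0,0.07,0,0,0,0,0,0,0.07]'; python3 -c "
from h import *
go(.40,-.3235,.0335,16); c=snap('wrist','w5');im=cv2.imread('pics/w5.png');cv2.imwrite('pics/w5.png',im[:440])"
```

```text
clock: 17.6
position: [0.3973, -0.3233, 0.2365]
ee_rot: [0.136, 3.138, -0.0]
force: [0.1, -0.6, -0.6]
width: 0.764
gripper_force: 0.0
clock: 18.73
position: [0.3986, -0.322, 0.2364]
ee_rot: [-1.885, -2.513, 0.0]
force: [0.1, -0.9, 0.6]
width: 0.762
gripper_force: 0.0
shift [ -1.8   0.9 202.9] mm now yaw 16.3 tilt [ 0.0001 -0.0001] pos [ 0.3986 -0.322   0.2364] rz 0.005 q [ 0.01  0.29  0.73  1.89 -0.22  1.05  1.11]
```

View pics/w5.png

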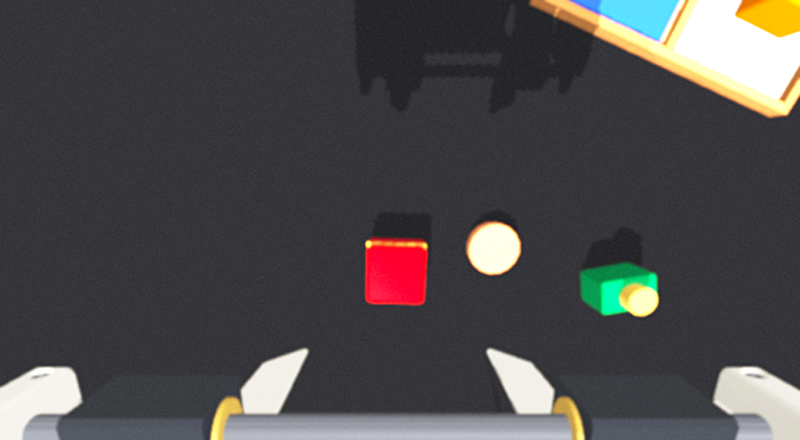

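The wrist view shows the box top centred at (396,275) and square to the jaw. The tin is at (494,248), about 35 mm from the box's side, so I'll keep the fingertips above its 18 mm height.

```bash
python3 - <<'E'
from h import *
c=cam("wrist"); p=lambda u,z:w(c,u,z).round(4)
b=p([[366,246],[427,246],[425,304],[366,304]],.041);print(b.mean(0),[np.linalg.norm(b[i]-b[i-1]).round(4) for i in range(4)])
print("tin",p([[494,248]],.018))
go(*b.mean(0)[:2],.0335,16)
E
```

```text
[ 0.399125 -0.32635   0.041   ] [np.float64(0.0506), np.float64(0.0506), np.float64(0.0505), np.float64(0.0511)]
tin [[ 0.4771 -0.2836  0.018 ]]
shift [ -4.3  -0.7 203. ] mm now yaw 16.2 tilt [0.0001 0.    ] pos [ 0.3986 -0.3221  0.2365] rz 0.004 q [ 0.01  0.29  0.73  1.89 -0.22  1.05  1.11]
```

```bash
python3 -m pendant '[-0.004,-0.001,0.055,0,0,0,0.066,0,0,0.055,0,0,0,0.066,0,0,0.05,0,0,0,0.066,0,0,0.03,0,0,0,0.066,0,0,0.014,0,0,0,0.066,0,0,0,0,0,0,0.066,0,0,0,0,0,0,0.03,0,0,0,0,0,0,0.03,0,0,0,0,0,0,0.03,0,0,0,0,0,0,0.03]' 20; python3 -c "
from h import *
go(.399,-.326,.0335,16);o=observe();print(o['width'],o['gripper_force'],o['force'])"
```

```text
clock: 20.02
position: [0.3995, -0.3266, 0.0336]
ee_rot: [1.888, 2.508, 0.001]
force: [-0.6, 1.7, 7.5]
width: 0.543
gripper_force: 20.0
shift [ 0.7 -0.3  0.1] mm now yaw 16.1 tilt [-0.0013  0.0016] pos [ 0.3995 -0.3266  0.0336] rz 0.001 q [ 0.2   0.58  0.53  2.07 -0.51  0.61  1.36]
0.5427045240343299 20.000690817832947 [-0.64368944  1.68454104  7.53552032]
```

```bash
python3 -m pendant '[0,0,-0.02,0,0,0,0.03,0,0,-0.05,0,0,0,0.03,0,0,-0.05,0,0,0,0.03,0,0,-0.03,0,0,0.18,0.03,0,0,0,0,0,0.186,0.03,0,0,0,0,0,0,0.03]' 25; python3 -c "
from h import *
go(.5035,-.0405,.18,-5);o=observe();print(o['width'],o['gripper_force'],o['force'])"
```

```text
clock: 20.78
position: [0.399, -0.3259, 0.1829]
ee_rot: [2.313, 2.125, 0.001]
force: [-0.4, 1.3, -0.9]
width: 0.545
gripper_force: 25.0
shift [293.2  80.1   3. ] mm now yaw -4.8 tilt [-0.0001  0.0007] pos [ 0.399  -0.3259  0.1829] rz 0.003 q [-0.03  0.39  0.82  1.96 -0.35  0.94  0.88]
0.5451807926303734 25.001017302274704 [-0.38996548  1.3051176  -0.86807739]
```

```bash
python3 -m pendant '[0.042,0.0115,0,0,0,0,0.03,0.042,0.0115,0,0,0,0,0.03,0.042,0.0115,0,0,0,0,0.03,0.042,0.0115,0,0,0,0,0.03,0.042,0.0115,0,0,0,0,0.03,0.042,0.0115,0,0,0,0,0.03,0.042,0.0115,0,0,0,0,0.03,0,0,0,0,0,0,0.03,0,0,0,0,0,0,0.03]'; python3 -c "
from h import *
go(.5035,-.0405,.0436,-5)"
```

```text
clock: 21.9
position: [0.5037, -0.0408, 0.1823]
ee_rot: [-2.312, -2.127, 0.002]
force: [-0.6, -0.3, 0.2]
width: 0.542
gripper_force: 25.0
shift [ 3.000e-01 -1.000e-01  1.387e+02] mm now yaw -4.8 tilt [-0.0006 -0.0008] pos [ 0.5037 -0.0408  0.1823] rz 0.004 q [-0.63  0.36  0.8   1.98 -0.32  0.93  0.25]
```

```bash
python3 -m pendant '[0,0,0.05,0,0,0,0.03,0,0,0.045,0,0,0,0.03,0,0,0.027,0,0,0,0.03,0,0,0.008,0,0,0,0.03,0,0,0.004,0,0,0,0.03,0,0,0.003,0,0,0,0.03,0,0,0.001,0,0,0,0.03,0,0,0,0,0,0,0.03]'; python3 -c "
from h import *
go(.5035,-.0405,.0436,-5);print(observe()['force'])"
```

```text
clock: 22.9
position: [0.5046, -0.0401, 0.045]
ee_rot: [2.314, 2.124, 0.001]
force: [-0.4, 0.1, -1.2]
width: 0.543
gripper_force: 25.0
shift [-0.5 -1.   1.4] mm now yaw -4.9 tilt [0.0003 0.0008] pos [ 0.5046 -0.0401  0.045 ] rz 0.002 q [-0.47  0.57  0.62  2.09 -0.55  0.64  0.44]
[-0.42223938  0.12854059 -1.18691604]
```

```bash
python3 -m pendant '[0,0,0.001,0,0,0,0.03,0,0,0.0005,0,0,0,0.03,0,0,0,0,0,0,0.062,0,0,0,0,0,0,0.062,0,0,-0.02,0,0,0,0.062,0,0,-0.05,0,0,0,0.062,0,0,-0.06,0,0,0,0.062,0,0,-0.06,0,0,0,0.062]'; python3 -m pendant '[0,0,0,0,0,-0.169,0.062,0,0,0,0,0,-0.169,0.062,0,0,0,0,0,-0.169,0.062,0,0,0,0,0,-0.169,0.062,0,0,0,0,0,-0.169,0.062,0,0,0,0,0,-0.169,0.062,0,0,0,0,0,-0.169,0.062,0,0,0,0,0,-0.169,0.062,0,0,0,0,0,-0.169,0.062,0,0,0,0,0,0,0.062]'; python3 -c "
from h import *
go(.505,.391,.237,82)"
```

```text
clock: 23.9
position: [0.5038, -0.0403, 0.2347]
ee_rot: [-2.315, -2.123, 0.001]
force: [1.7, 0.5, 0.2]
width: 0.678
gripper_force: 0.0
clock: 25.15
position: [0.5041, -0.0404, 0.2329]
ee_rot: [-0.215, -3.134, -0.0]
force: [-0.7, 0.4, 0.3]
width: 0.676
gripper_force: 0.0
shift [ 58.1 427.5  -4. ] mm now yaw 82.1 tilt [0.0002 0.0001] pos [ 0.5041 -0.0404  0.2329] rz 0.002 q [-0.44  0.26  0.52  1.9  -0.15  1.03  1.57]
```

```bash
python3 -m pendant '[0.0065,0.0475,0,0,0,0,0.062,0.0065,0.0475,0,0,0,0,0.062,0.0065,0.0475,0,0,0,0,0.062,0.0065,0.0475,0,0,0,0,0.062,0.0065,0.0475,0,0,0,0,0.062,0.0065,0.0475,0,0,0,0,0.062,0.0065,0.0475,0,0,0,0,0.062,0.0065,0.0475,0,0,0,0,0.062,0.0065,0.0475,0,0,0,0,0.062,0,0,0,0,0,0,0.062]'; python3 -m pendant '[0,0,0,0,0,0,0.062]';python3 -c "
from h import *
go(.505,.391,.237,82); c=snap('wrist','w6');im=cv2.imread('pics/w6.png');cv2.imwrite('pics/w6.png',im[:440])"
```

```text
clock: 26.4
position: [0.5023, 0.3962, 0.2319]
ee_rot: [-0.21, -3.133, -0.001]
force: [-0.2, -0.4, -0.7]
width: 0.673
gripper_force: 0.0
clock: 26.52
position: [0.5042, 0.3906, 0.2326]
ee_rot: [-0.218, -3.134, 0.002]
force: [0.1, -1.0, -0.9]
width: 0.67
gripper_force: 0.0
shift [-0.7  0.5 -4.4] mm now yaw 82.1 tilt [-0.0001 -0.0012] pos [0.5042 0.3906 0.2326] rz 0.001 q [-0.99  0.47  0.36  1.57 -0.18  1.14  0.85]
```

View pics/w6.png

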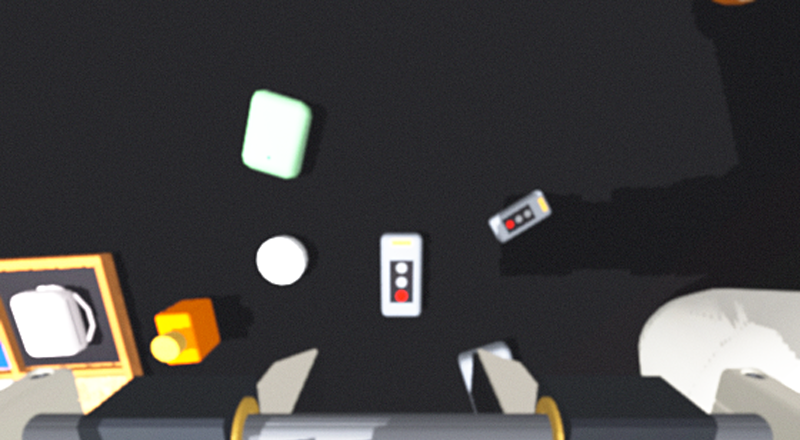

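The wrist view shows the key at (401,275.5), spanning x 380–422 and y 233–318, aligned with the jaw and clear of its neighbours.

```bash
python3 - <<'E'
from h import *
c=cam("wrist"); p=lambda u,z:w(c,u,z).round(4)
b=p([[401,275.5],[380,275],[422,275],[402,233.5],[401,317.5]],.015);print(b,np.linalg.norm(b[1]-b[2]),np.linalg.norm(b[3]-b[4]))
go(*b[0,:2],.015,82)
E
```

```text
[[0.5153 0.3925 0.015 ]
 [0.5122 0.3738 0.015 ]
 [0.5174 0.4114 0.015 ]
 [0.4779 0.3986 0.015 ]
 [0.5552 0.387  0.015 ]] 0.037957871383943506 0.07816552948710835
shift [-10.3   4.2 217.9] mm now yaw 82.0 tilt [-0.0002 -0.001 ] pos [0.5045 0.39   0.2329] rz 0.000 q [-0.98  0.47  0.36  1.57 -0.18  1.14  0.85]
```

```bash
python3 -m pendant '[-0.01,0.004,0.055,0,0,0,0.062,0,0,0.055,0,0,0,0.062,0,0,0.05,0,0,0,0.062,0,0,0.04,0,0,0,0.062,0,0,0.018,0,0,0,0.062,0,0,0,0,0,0,0.062,0,0,0,0,0,0,0.02,0,0,0,0,0,0,0.02,0,0,0,0,0,0,0.02,0,0,0,0,0,0,0.02]' 20; python3 -m pendant '[0,0,0,0,0,0,0.02]'; python3 -c "
from h import *
go(.515,.392,.0145,82)"
```

```text
clock: 27.82
position: [0.5151, 0.3942, 0.016]
ee_rot: [0.213, 3.133, 0.001]
force: [-0.9, -1.0, 7.4]
width: 0.395
gripper_force: 20.0
clock: 27.95
position: [0.5151, 0.3942, 0.0161]
ee_rot: [0.213, 3.133, 0.002]
force: [-1.5, -0.8, 7.4]
width: 0.388
gripper_force: 20.0
shift [-0.2 -2.2  1.6] mm now yaw 82.2 tilt [-0.0008  0.0011] pos [0.5151 0.3942 0.0161] rz 0.004 q [-0.92  0.72  0.28  1.73 -0.28  0.73  0.94]
```

```bash
python3 -m pendant '[0,0,-0.02,0,0,0,0.02,0,0,-0.05,0,0,0,0.02,0,0,-0.05,0,0,0,0.02,0,0,-0.05,0,0,0,0.02]' 25;  python3 -m pendant '[0,0,0,0,0,0.169,0.02,0,0,0,0,0,0.169,0.02,0,0,0,0,0,0.169,0.02,0,0,0,0,0,0.169,0.02,0,0,0,0,0,0.169,0.02,0,0,0,0,0,0.169,0.02,0,0,0,0,0,0.169,0.02,0,0,0,0,0,0.169,0.02,0,0,0,0,0,0.169,0.02,0,0,0,0,0,0,0.02]'; python3 -c "
from h import *
go(.624,.06,.185,-5)"
```

```text
clock: 28.45
position: [0.5146, 0.3937, 0.1879]
ee_rot: [0.214, 3.134, 0.001]
force: [0.9, 0.6, -0.3]
width: 0.389
gripper_force: 25.0
clock: 29.7
position: [0.5144, 0.3941, 0.1859]
ee_rot: [-2.313, -2.125, -0.001]
force: [0.5, 0.5, -1.2]
width: 0.388
gripper_force: 25.0
shift [-323.6  137.5    0.8] mm now yaw -4.9 tilt [0.0004 0.0002] pos [0.5144 0.3941 0.1859] rz 0.003 q [-1.21  0.6   0.75  1.62 -0.45  1.1  -0.42]
```

```bash
python3 -m pendant '[-0.0405,0.0172,0,0,0,0,0.02,-0.0405,0.0172,0,0,0,0,0.02,-0.0405,0.0172,0,0,0,0,0.02,-0.0405,0.0172,0,0,0,0,0.02,-0.0405,0.0172,0,0,0,0,0.02,-0.0405,0.0172,0,0,0,0,0.02,-0.0405,0.0172,0,0,0,0,0.02,-0.0405,0.0172,0,0,0,0,0.02,0,0,0,0,0,0,0.02,0,0,0,0,0,0,0.02]'; python3 -c "
from h import *
go(.624,.06,.026,-5);c=snap('wrist','w7');im=cv2.imread('pics/w7.png');cv2.imwrite('pics/w7.png',im[:440])"
```

```text
clock: 30.95
position: [0.6238, 0.0596, 0.1854]
ee_rot: [-2.312, -2.126, -0.001]
force: [-0.3, 0.9, -0.5]
width: 0.387
gripper_force: 25.0
shift [  0.2   0.2 159.4] mm now yaw -4.8 tilt [ 0.001  -0.0001] pos [0.6238 0.0596 0.1854] rz 0.004 q [-0.67  0.56  0.75  1.68 -0.43  1.07  0.13]
```

View pics/w7.png

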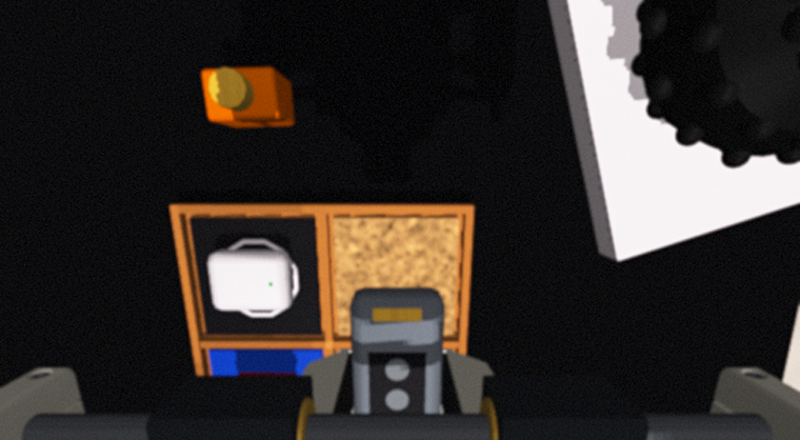

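The wrist view shows the key held level over the cork pad. The white stand's nearest corner at (615,260) is roughly 0.19 m away, so the gripper is clear.

```bash
python3 -m pendant '[0,0,0.05,0,0,0,0.02,0,0,0.05,0,0,0,0.02,0,0,0.036,0,0,0,0.02,0,0,0.01,0,0,0,0.02,0,0,0.006,0,0,0,0.02,0,0,0.003,0,0,0,0.02,0,0,0.001,0,0,0,0.02,0,0,0,0,0,0,0.02]'; python3 -c "
from h import *
go(.624,.06,.026,-5);print(observe()['force'])"
```

```text
clock: 32.0
position: [0.6243, 0.0593, 0.0297]
ee_rot: [2.315, 2.124, 0.001]
force: [-0.2, -0.4, -1.2]
width: 0.387
gripper_force: 25.0
shift [ 0.7 -0.3  3.7] mm now yaw -4.9 tilt [0.0004 0.0009] pos [0.6243 0.0593 0.0297] rz 0.001 q [-0.58  0.74  0.62  1.8  -0.58  0.79  0.25]
[-0.1856034  -0.3708293  -1.23281256]
```

```bash
python3 -m pendant '[0,0,0.002,0,0,0,0.02,0,0,0.0015,0,0,0,0.02,0,0,0,0,0,0,0.02,0,0,0,0,0,0,0.046,0,0,0,0,0,0,0.046,0,0,0,0,0,0,0.046,0,0,-0.02,0,0,0,0.046,0,0,-0.05,0,0,0,0.046,0,0,-0.06,0,0,0,0.07,0,0,-0.05,0,0,0,0.07]'; python3 -m pendant '[0.062,0,0,0,0,0,0.07,0.062,0,0,0,0,0,0.07,0.062,0,0,0,0,0,0.07,0.05,0,0,0,0,0,0.07,0,0,0,0,0,0,0.07]'; python3 -c "
from h import *
snap('top','t9');im=cv2.imread('pics/t9.png');cv2.imwrite('pics/t9.png',cv2.resize(im[210:380,320:500],(635,600),interpolation=cv2.INTER_CUBIC))
print(observe()['position'])"
```

```text
clock: 33.25
position: [0.6241, 0.0587, 0.2093]
ee_rot: [2.315, 2.122, 0.003]
force: [1.4, 0.9, 0.0]
width: 0.673
gripper_force: 0.0
clock: 33.88
position: [0.643, 0.3006, 0.2058]
ee_rot: [-2.306, -2.132, -0.002]
force: [-0.6, -1.4, -0.5]
width: 0.763
gripper_force: 0.0
[0.64362588 0.29663421 0.20614838]
```

View pics/t9.png

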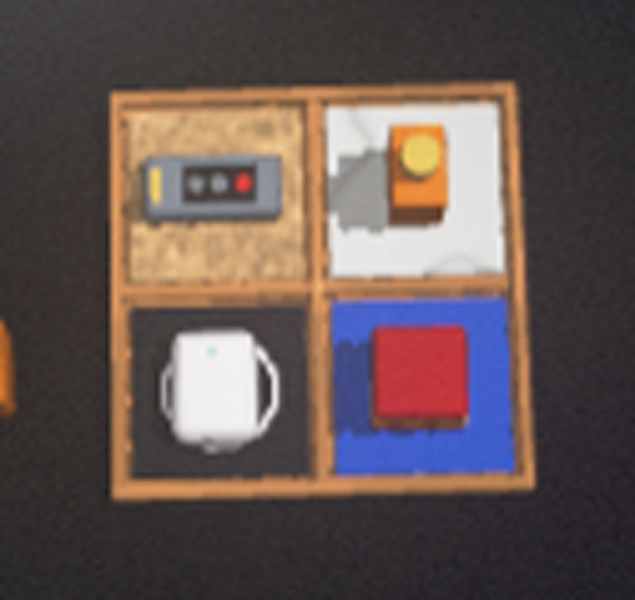

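The top crop shows all four things on their pads. I'll check the centring in numbers.

```bash
python3 - <<'E'
from h import *
c=cam("top"); s=180/635
q=lambda u,v,z:w(c,[[320+u*s,210+v*170/600]],z)[0,:2]
T=np.mean([q(u,v,.016) for u,v in((111,92),(516,84),(535,487),(112,498))],0);print("tray",T.round(4))
for n,o,z,pad in(("key",(213,187),.026,[(126,108),(302,106),(305,283),(127,285)]),("case",(215,387),.026,[(130,306),(309,303),(312,477),(130,482)]),("box",(420,372),.051,[(329,300),(508,297),(517,474),(333,476)]),("cap",(420,155),.076,[(325,105),(500,103),(505,276),(327,279)])):
    P=np.mean([q(*k,.010) for k in pad],0); print(n,(q(*o,z)-P).round(4),P.round(4))
E
```

```text
tray [0.5606 0.0074]
key [0.0002 0.0005] [0.6198 0.0582]
case [-0.0001  0.0023] [0.51   0.0667]
box [0.0008 0.0032] [ 0.5008 -0.0423]
cap [0.0014 0.0005] [ 0.6103 -0.0516]
```

All four are within about 3 mm of their pad centres, and the arm is clear of everything.

```bash
python3 -m pendant '[0,0,0,0,0,0,0.07,0,0,0,0,0,0,0.07]'; python3 -c "
from cell import *
print(sign_off())"
```

```text
clock: 34.17
position: [0.6446, 0.2924, 0.2063]
ee_rot: [2.317, 2.12, 0.001]
force: [-0.0, 0.0, 0.5]
width: 0.765
gripper_force: 0.0
the job is handed in; nothing more can be done
None
```

The job is handed in at 34 s: the white case, amber bottle, red ring box and car key are each on their own pad, within about 3 mm of centre by the top camera; the bottle was set down softly and the green look-alikes were not touched.

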